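Clamp a bottle with an eccentric cam lever

TASK

Stand the brown bottle upright on the bench clamp's plate, in the gap between the blue V-block and the black nose of the spring plunger. Then swing the cam lever by its red knob, clockwise seen from above, until the plunger holds the bottle firmly in the V-block and its yellow band is about half swallowed by the steel sleeve; do not overrun, so the band must never vanish. Let go, and leave the other things on the bench where they are.

Things in the scene. Friction and masses are not known exactly. Their poses are not given: they have to be found in the camera images.
- bottle_mid (a point): the brown bottle with the black cap (loose, 0.25 kg): body 60 mm across, 123 mm high, cap 34 mm across and its top 20 mm tall (grasp it there from above). The point is on its axis half-way up, 61.5 mm above its underside; z is its axis, upward
- seat (a point): axis of the brown bottle when it sits fully in the V-block (touching both faces), at the level of the clamp plate's top, 12 mm above the bench. y runs along the clamp from V-block to plunger and cam, z up. The clamp is fixed to the bench; its place and direction change from run to run
- vblock: blue V-block with slick white plastic on its two faces (90 degrees apart), 66 mm high above the plate, open towards +y, about 85 mm wide (x); origin and axes as seat. It is bolted at varying places along the clamp: with the lever at 0 the plunger's nose stands 42 to 50 mm from the origin along +y, so the 30 mm radius bottle has 12 to 20 mm to spare; it centres itself when pressed in
- clamp: the bottle clamp's smooth aluminium plate, 104 mm wide (x), 12 mm thick, from 91 mm to -y to 165 mm to +y of its origin, which lies on the clamp's centre line at bench level, within 8 mm of the seat; axes as seat. The blue plunger guide (56 mm wide, 80 mm above the bench) stands on it from 64 to 82 mm to +y
- plunger_face (a point): centre of the round, smooth black nose face (34 mm across) of the spring plunger, 57 mm above the bench (45 mm above the plate). It looks along the clamp to the V-block (-y of this point) and moves that way when the lever is turned; the loose bottle slides along with it until the V-block stops it
- cam_axis (a point): point on the upright pivot of the eccentric cam, at the plate's top, 12 mm above the bench. Same axes as seat
- knob (a point): the upright red knob at the lever's end, 24 mm across, from 81 to 125 mm above the bench, 85 mm from the pivot; the point is on its axis 107 mm above the bench, so the knob's top is 18 mm higher. The flat lever below it has its upper side 80 mm above the bench. The knob is fixed to the lever and circles the pivot
- cam (a joint): lever angle, 0 (open; the lever points 10 degrees to +y of the clamp's -x direction) to 2.3 rad, growing clockwise seen from above. Starts between 0 and 0.2. The plunger's nose is pushed forward 12 mm per rad. Stiff (about 0.3 N m, or 4 to 6 N at the knob), it stays where it is left
- plunger (a joint): how far the spring plunger is pressed back into its steel sleeve, m: 0 free, 0.010 fully in. A 10 mm wide yellow band shows between black nose and sleeve when free, and is swallowed as the plunger is pressed in (half: 0.005). Spring 1.5 N per mm; merely sliding the bottle along presses it in by less than 1 mm
- other_bottle: bystander: white bottle with yellow cap, 60 mm across, 118 mm high, origin under its centre; stands near the brown bottle and may have changed places with it
- orange_box: bystander: orange carton, 46 x 78 x 82 mm high, origin under its centre
- beaker: bystander: clear beaker, 56 mm across, 70 mm high, origin under its centre
- jar: bystander: small violet jar with white lid, 48 mm across, 57 mm high, origin under its centre
- tape: bystander: red tape roll lying flat, 90 mm across, 19 mm high, origin under its centre
There are look-alikes about, which are no part of the job. Leave any green or purple look-alike of the part that bears bottle_mid alone.

How it is judged:
By the outcome, as a careful person would: the job done as asked, in the order asked, and still so for the second after the job is handed in, with the robot touching nothing.
It also fails if it takes over 64 s, if anything falls off the work surface, if the arm or the gripper's body presses on something with over 40 N, if the wrist force passes 120 N, or if a joint passes its speed limit or range.

ROBOT

A 6-joint arm with a two-finger parallel gripper is mounted at the origin on the work surface; the furniture and walls round the work are solid. World frame = base frame: x ahead of the robot, y to its left, z up, the work surface at z = 0. Lengths are in m, angles in rad, forces in N, time in s.
With the tool pointing down it reaches from about 0.225 to 0.875 m from the base axis. Payload 3.4 kg.
Tool frame: the origin (TCP) lies where the fingers leave the gripper's body, on its centre line; the fingertips stand 73 mm ahead of it and the grasp point (between the pads) lies 54 mm ahead of it (manip.grip_point_offset is the distance from the TCP to the grasp point, in m); z points along the fingers, y is the line along which they close (so a half turn about z gives the same grasp; the last joint's range is limited). The gripper opens to 85 mm and grips with 20 to 120 N. Pads are 22 mm wide; open, the fingers measure 114 mm over their backs; the gripper's body (76 mm by 85 mm) begins 54 mm behind the grasp point. The pads swing forward as they close: fully open they stand 13 mm farther back than shut.
Start: joints at [-1.295, 0.276, 1.505, -0, 1.361, -0.121], TCP at [0.222, -0.53, 0.304] pointing down, gripper open.
Joint ranges: [-2.89, 2.89], [-0.75, 2.08], [0.22, 2.7], [-1.18, 4.32], [0.11, 2.71], [-2.7, 2.7]. Speed limits (rad/s): [2.57, 2.57, 3.14, 3.14, 3.14, 3.14].

INTERFACE

Orientations are given as a unit quaternion [w, x, y, z].
In Python, from rig import sensors, cams, manip, spotter gives the robot as it stands.
- The arm moves only by the tool drive_tool, never from a script. Its argument "targets" is a list of rows, each a list of 4 numbers: the shift along the world's x, y, z in m, then the turn about the world's z in degrees. In form: [[dx, dy, dz, spin], ...]. A call has exactly 5 rows; each row shifts and turns the commanded pose from where the row before left it; what a row does not reach is not made up. A row lasts 1/8 s, in which the tool goes at most 62.5 mm and 10.7 degrees, less where a joint would pass 70% of its speed; a pose out of reach is approached as far as the arm can. A call is refused whole if a number of a shift passes 0.0625 or a number of a turn 10.7, either way. A call with a gripper value outside its range is refused whole. "jaw" is the finger opening in m, from 0 to 0.0854, set as the call begins (left out, the last holds). The fingers move at their own pace and stop on an object; "force" is the grip in N (left out, the last holds). Time passes only in rows, so rows that do not move let the fingers close, or fill a call up. It gives the time, the measured TCP pose, the force and the opening at its end, in the units of the state.
- sensors.get_state(): the state, without advancing time (a new reading comes with each control period).
- cams.get_image(name): name is "scene" or "top" or "wrist"; returns a dict with "color" (420x560x3 uint8, red, green, blue), "intrinsics" (3x3 intrinsics, pixels), "R" (3x3) and "t" (3): a world point X has camera coordinates R X + t. Camera axes: x right, y down, z forward; pixel columns grow to the right and rows downward; lengths in m; the calibration is good to about 2 mm. A picture is of the moment at which its call begins. There is no depth.
- manip.sign_off(): hands the job in, once; it reports no verdict.
Trained networks look in the newest picture that a camera, given by its name, has taken for a name from the list of things; names that differ only in an ending like _2 or _b are one class to them, and where a whole thing is asked for, a point or a joint stands for the part that bears it (a point fixed in the world has none). Each returns a list of dicts, best first, with "score" (0 to 1); they miss things now and then, are a little off and sometimes report something else, mostly with a low value. They report only what shows in the picture. A call takes as long as a camera call. They do not tell look-alikes from the thing itself.
- spotter.find_in(query, camera): "point" ([x, y, z] in m, in world coordinates, good to about 4 mm: the middle of the surface that is visible of it).
- spotter.landmark_of(query, camera): "point" ([x, y, z] in m, in world coordinates, good to about 4 mm: a listed point, or the origin of a listed thing).
The state is a dict: "clock": time; "qpos": joint angles; "qd": joint speeds; "effort": joint torques, N m; "position": TCP position; "ee_rot": TCP orientation; "contact_force": force on the tool from outside, world axes, zero at the start; "moment": the same for the moment, N m; "width": finger opening in m.
Only numpy, scipy, OpenCV 4.12 (cv2) and the standard library are available. Lean on these libraries where they do the work, as an engineer would, in place of code of your own. Each camera call takes 0.05 s, during which the arm holds its last target. There are 200 camera calls.

## Working session

There is one attempt and no reset: what is moved stays moved. The work goes in short steps, Python scripts to look and compute and a tool call to move; the robot and the scene stay as the last step left them, time stands still between calls to the robot, and variables do not carry over. Pictures are saved under pics/ and viewed, on a budget of 10 in all, crops included, one or two more only if the job needs it, and the job is handed in when it is done.

Besides the shell and the picture viewer there is one more tool, called after "Request:" as a command line: name --pt "numbers of a row" for each row, then --argument value for the rest. drive_tool: Moves the arm, as the interface text tells. Its arguments: {"type":"object","properties":{"targets":{"type":"array","items":{"type":"array","items":{"type":"number"}}},"jaw":{"type":"number"},"force":{"type":"number"}},"required":["targets"]}

```bash
ls; mkdir -p pics; python3 - <<'E'
from rig import sensors,cams,manip,spotter
import cv2,numpy as np
s=sensors.get_state();print(s['clock'],s['position'],s['ee_rot'],s['width'],manip.grip_point_offset)
ims=[]
for c in('scene','top'):
    i=cams.get_image(c);ims.append(i['color'][:,:,::-1])
    for q in('bottle_mid','seat','plunger_face','cam_axis','knob','other_bottle','vblock','clamp','orange_box','beaker','jar','tape'):
        r=spotter.landmark_of(q,c);print(c,q,[(np.round(d['point'],3).tolist(),round(d['score'],2)) for d in r[:3]])
    cv2.imwrite(f'pics/{c}0.png',ims[-1])
E
```

```text
pics
0.0 [ 0.22208675 -0.52994783  0.30301544] [-9.27087753e-04  9.80385941e-01  1.97085112e-01 -7.59770098e-05] 0.08544456051722142 0.0539
scene bottle_mid [([0.463, -0.565, 0.06], 0.9), ([0.687, -0.414, 0.058], 0.84), ([0.587, -0.325, 0.062], 0.8)]
scene seat [([0.583, -0.078, 0.013], 0.96)]
scene plunger_face []
scene cam_axis [([0.548, 0.048, 0.017], 0.76)]
scene knob [([0.464, 0.058, 0.109], 0.55)]
scene other_bottle [([0.493, -0.337, 0.001], 0.95), ([0.549, 0.05, 0.016], 0.38)]
scene vblock [([0.46, 0.055, 0.108], 0.68), ([0.582, -0.081, 0.01], 0.62)]
scene clamp [([0.582, -0.072, -0.001], 0.66)]
scene orange_box [([0.733, -0.131, -0.002], 0.72), ([0.587, -0.327, 0.059], 0.47)]
scene beaker [([0.745, -0.004, -0.004], 0.96), ([0.71, 0.097, -0.002], 0.51)]
scene jar [([0.398, -0.325, 0.002], 0.78)]
scene tape [([0.71, 0.099, -0.002], 0.71)]
top bottle_mid [([0.585, -0.324, 0.058], 0.95), ([0.685, -0.422, 0.059], 0.94), ([0.469, -0.566, 0.062], 0.88)]
top seat [([0.583, -0.079, 0.013], 0.74)]
top plunger_face [([0.572, -0.029, 0.061], 0.65), ([0.583, -0.075, 0.014], 0.38)]
top cam_axis [([0.547, 0.055, 0.009], 0.78)]
top knob [([0.464, 0.057, 0.111], 0.63)]
top other_bottle []
top vblock [([0.583, -0.078, 0.014], 0.78), ([0.585, -0.321, 0.06], 0.73)]
top clamp [([0.582, -0.071, 0.0], 0.71)]
top orange_box [([0.735, -0.133, -0.001], 0.8)]
top beaker [([0.744, 0.0, -0.005], 0.77), ([0.395, -0.327, 0.0], 0.6)]
top jar [([0.499, -0.339, -0.003], 0.68), ([0.399, -0.328, -0.0], 0.64)]
top tape [([0.709, 0.094, -0.0], 0.73), ([0.582, -0.068, 0.002], 0.65)]
```

View pics/scene0.png

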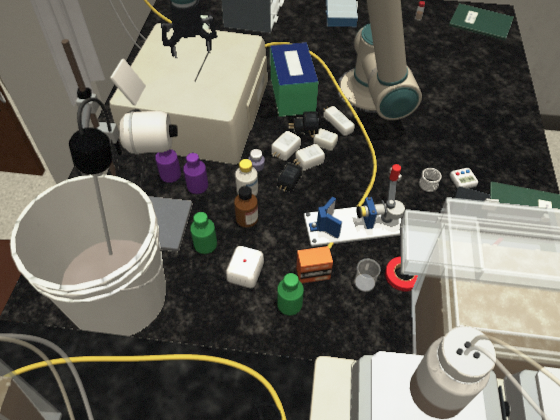

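View pics/top0.png

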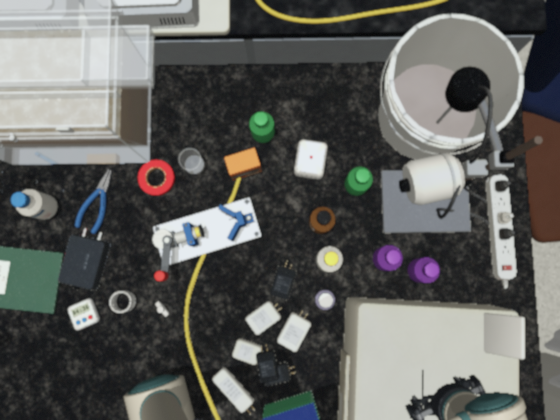

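Brown candidates: bottle_mid hits are at scene (203,233) / top (359,181), which is green; scene (167,163) / top (425,270), which is purple; and scene (247,208) / top (322,218), which is brown. Only the last fits. It stands next to the white bottle at top (330,259). I'll confirm with one crop.

```bash
python3 - <<'E'
import cv2,numpy as np
a=cv2.imread('pics/scene0.png')[145:245,190:290];b=cv2.imread('pics/top0.png')[180:280,290:390]
c=cv2.imread('pics/top0.png')[190:290,145:265];
f=lambda i:cv2.resize(i,None,fx=2.5,fy=2.5,interpolation=cv2.INTER_CUBIC)
cv2.imwrite('pics/crop1.png',np.hstack([f(a),f(b),f(c)]))
E
```

```text
(no output)
```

View pics/crop1.png

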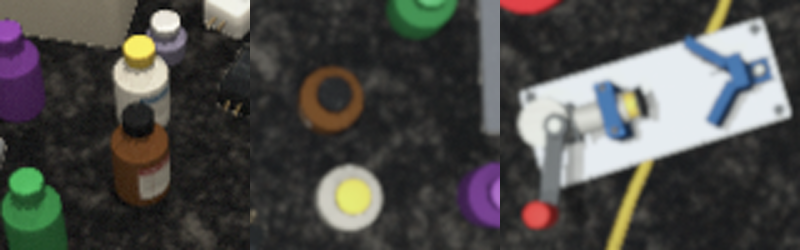

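Request:
drive_tool --pt "0.06 0.034 0 0" --pt "0.06 0.034 0 0" --pt "0.06 0.034 0 0" --pt "0.06 0.034 0 0" --pt "0.06 0.034 0 0" --jaw 0.065 --force 40

```text
clock: 1.92
position: [0.4958, -0.3752, 0.3041]
ee_rot: [0.0, 0.98, 0.197, 0.0]
contact_force: [-0.5, -0.7, 0.1]
width: 0.0651
```

The crop confirms it: a brown bottle with a black cap, cap centre about top (324,218), separate from the white and yellow one. The clamp shows the V at right, the yellow band and the knob at lower left.

Request:
drive_tool --pt "0.04 0.02 -0.02 0" --pt "0.03 0.02 -0.03 0" --pt "0 0 0 0" --pt "0 0 0 0" --pt "0 0 0 0"

```text
clock: 2.55
position: [0.5636, -0.3374, 0.2553]
ee_rot: [0.001, 0.981, 0.196, 0.001]
contact_force: [0.3, -0.6, 0.4]
width: 0.0651
```

```bash
cat > h.py <<'E'
from rig import sensors,cams,manip,spotter
import cv2,numpy as np
def px2w(i,uv,z):
    K,R,t=map(np.array,(i['intrinsics'],i['R'],i['t']))
    d=R.T@np.linalg.inv(K)@np.array([*uv,1.]);c=-R.T@t
    return c+d*(z-c[2])/d[2]
def w2px(i,X):
    p=np.array(i['intrinsics'])@(np.array(i['R'])@np.array(X)+np.array(i['t']));return p[:2]/p[2]
def look(qs,c,save=None):
    i=cams.get_image(c)
    if save: cv2.imwrite(f'pics/{save}.png',i['color'][:,:,::-1])
    for q in qs: print(c,q,[(np.round(d['point'],4).tolist(),round(d['score'],2)) for d in spotter.landmark_of(q,c)[:3]])
    return i
def st():
    s=sensors.get_state();print(round(s['clock'],2),np.round(s['position'],4),np.round(s['ee_rot'],3),np.round(s['contact_force'],1),round(s['width'],4),np.round(s['qpos'],2));return s
E
python3 - <<'E'
from h import *
st()
i=look(['bottle_mid','other_bottle'],'wrist','w1')
print(w2px(i,[.586,-.325,.123]))
E
```

```text
2.55 [ 0.5636 -0.3374  0.2553] [0.001 0.981 0.196 0.001] [ 0.3 -0.6  0.4] 0.0651 [-0.65  0.43  1.4  -0.    1.32  0.53]
wrist bottle_mid [([0.6874, -0.4163, 0.061], 0.91)]
wrist other_bottle [([0.4964, -0.3438, -0.0017], 0.6)]
[274.95524104 195.54193558]
```

View pics/w1.png

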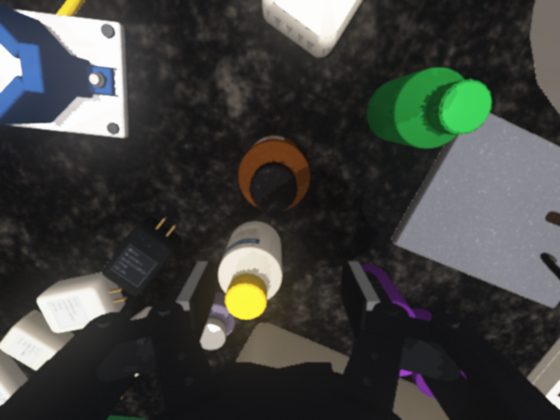

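Wrist view: the brown bottle is at (274,175) with its cap top at about (273,188), and the white bottle is at (248,285). The fingers close left–right, clear of the white one.

```bash
python3 - <<'E'
from h import *
i=cams.get_image('wrist');g=cv2.cvtColor(i['color'],cv2.COLOR_RGB2HSV)
m=cv2.inRange(g,(5,120,60),(18,255,255));m[:, :220]=0;m[:,330:]=0;m[:130]=0;m[220:]=0
print(cv2.boundingRect(m),px2w(i,(273,188),.123))
i=look(['bottle_mid'],'top')
i=look(['bottle_mid'],'scene')
print(w2px(i,[.586,-.325,.123]))
E
```

```text
(238, 139, 72, 69) [ 0.59044241 -0.32142206  0.123     ]
top bottle_mid [([0.4667, -0.5686, 0.0602], 0.83), ([0.8293, -0.1765, 0.0621], 0.81), ([0.5866, -0.3242, 0.0587], 0.6)]
scene bottle_mid [([0.5902, -0.3266, 0.0615], 0.93), ([0.4642, -0.5624, 0.0592], 0.89), ([0.8309, -0.1772, 0.0564], 0.77)]
[244.2017169  189.39106492]
```

Request:
drive_tool --pt "0.012 0.007 0 0" --pt "0.0125 0.007 0 0" --pt "0 0 -0.03 0" --pt "0 0 -0.02 0" --pt "0 0 0 0"

```text
clock: 3.58
position: [0.5887, -0.321, 0.2019]
ee_rot: [-0.002, 0.98, 0.198, -0.001]
contact_force: [1.1, -0.8, 0.7]
width: 0.0651
```

Request:
drive_tool --pt "0 0 -0.018 0" --pt "0 0 -0.015 0" --pt "0 0 0 0" --pt "0 0 0 0" --pt "0 0 0 0"

```text
clock: 4.2
position: [0.5889, -0.3226, 0.1716]
ee_rot: [0.001, 0.98, 0.197, 0.0]
contact_force: [0.2, 0.0, 0.4]
width: 0.065
```

```bash
python3 - <<'E'
from h import *
st()
i=look(['bottle_mid'],'wrist','w2')
E
```

```text
4.2 [ 0.5889 -0.3226  0.1716] [0.001 0.98  0.197 0.   ] [0.2 0.  0.4] 0.065 [-0.6   0.51  1.48 -0.    1.16  0.57]
wrist bottle_mid [([0.4953, -0.4816, 0.0617], 0.88), ([0.6872, -0.4198, 0.0595], 0.74)]
```

View pics/w2.png

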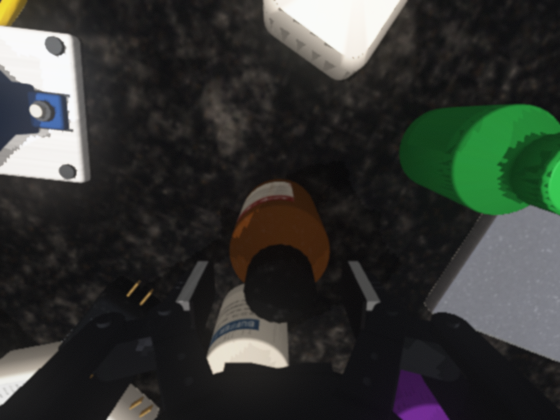

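The cap at (280,285) is centred between the pads at columns 195 and 362, so I'll close and lift.

Request:
drive_tool --pt "0 0 0 0" --pt "0 0 0 0" --pt "0 0 0 0" --pt "0 0 0 0" --pt "0 0 0.005 0" --jaw 0.02 --force 40

```text
clock: 4.92
position: [0.588, -0.3218, 0.175]
ee_rot: [-0.001, 0.98, 0.197, -0.001]
contact_force: [0.4, 0.2, -3.4]
width: 0.0327
```

Request:
drive_tool --pt "0 0 0.02 0" --pt "0 0 0.03 0" --pt "0 0 0.03 0" --pt "0 0 0.03 0" --pt "0 0 0.01 0"

```text
clock: 5.55
position: [0.589, -0.3224, 0.2975]
ee_rot: [0.001, 0.98, 0.197, 0.001]
contact_force: [0.7, -1.2, -2.5]
width: 0.0328
```

```bash
python3 - <<'E'
from h import *
st()
i=look(['bottle_mid','seat','plunger_face','cam_axis','knob'],'scene','s2')
i=look(['bottle_mid','seat','plunger_face','cam_axis','knob','vblock'],'wrist')
i=look(['seat','plunger_face','cam_axis','knob'],'top','t2')
E
```

```text
5.55 [ 0.589  -0.3224  0.2975] [0.001 0.98  0.197 0.001] [ 0.7 -1.2 -2.5] 0.0328 [-0.6   0.42  1.29  0.    1.42  0.57]
scene bottle_mid [([0.4646, -0.5676, 0.0609], 0.93), ([0.4941, -0.4786, 0.0572], 0.9), ([0.5898, -0.3249, 0.1857], 0.63)]
scene seat [([0.5821, -0.0801, 0.0148], 0.79), ([0.709, 0.097, 0.0004], 0.39), ([0.7435, -0.0015, -0.0016], 0.16)]
scene plunger_face [([0.5668, -0.0328, 0.0545], 0.65)]
scene cam_axis [([0.5429, 0.0492, 0.0176], 0.89)]
scene knob [([0.4598, 0.0562, 0.1078], 0.79), ([0.5835, -0.0774, 0.0147], 0.27)]
wrist bottle_mid [([0.689, -0.4172, 0.0627], 0.78), ([0.4944, -0.4794, 0.0636], 0.6), ([0.4623, -0.5682, 0.0627], 0.45)]
wrist seat []
wrist plunger_face []
wrist cam_axis []
wrist knob []
wrist vblock [([0.5834, -0.0749, 0.0151], 0.82)]
top seat [([0.3975, -0.327, -0.0037], 0.74), ([0.5855, -0.076, 0.0143], 0.71)]
top plunger_face [([0.568, -0.0291, 0.0614], 0.52), ([0.3967, -0.3278, -0.0022], 0.18)]
top cam_axis [([0.5444, 0.0539, 0.0123], 0.81)]
top knob [([0.4625, 0.0581, 0.1069], 0.6)]
```

```bash
python3 - <<'E'
from h import *
i=cams.get_image('top');g=cv2.cvtColor(i['color'],cv2.COLOR_RGB2HSV)
m=cv2.inRange(g,(0,0,150),(180,60,255));x=np.zeros_like(m);x[190:272,145:268]=m[190:272,145:268]
m=cv2.morphologyEx(x,cv2.MORPH_CLOSE,np.ones((15,15)));m=cv2.morphologyEx(m,cv2.MORPH_OPEN,np.ones((7,7)))
c=max(cv2.findContours(m,0,2)[0],key=cv2.contourArea)
P=np.array([px2w(i,p[0],.012)[:2] for p in c],np.float32)
r=cv2.minAreaRect(P);print(r)
B=cv2.boxPoints(r);print(B)
# clamp frame
for a in (np.arctan2(-(B[1]-B[0])[0],(B[1]-B[0])[1]),np.arctan2(-(B[2]-B[1])[0],(B[2]-B[1])[1])):print(np.degrees(a))
# yellow band centre and knob in px
for lo,hi,z,n in(((20,120,120),(35,255,255),.074,'band'),((0,150,120),(8,255,255),.125,'knob')):
    q=cv2.inRange(g,lo,hi);q[:205]=0;q[290:]=0;q[:,:150]=0;q[:,205:]=0
    cc=max(cv2.findContours(q,0,2)[0],key=cv2.contourArea);rr=cv2.minAreaRect(cc)
    print(n,rr,px2w(i,rr[0],z))
# blue V centroid corners
E
```

```text
((0.5606621503829956, -0.04404841363430023), (0.2879101634025574, 0.1816321760416031), 89.10733795166016)
[[ 0.46761438 -0.18657118]
 [ 0.6492245  -0.18940088]
 [ 0.6537099   0.09847435]
 [ 0.47209978  0.10130405]]
-90.89266
-0.8926502
band ((195.86436462402344, 271.94854736328125), (5.319812774658203, 37.464378356933594), 20.772254943847656) [ 0.46748122 -0.01952961  0.074     ]
knob ((159.5, 275.5), (9.0, 11.0), 90.0) [0.46026503 0.0551862  0.125     ]
```

```bash
python3 - <<'E'
from h import *
i=cams.get_image('top')
u=np.array([(153,226.8),(250.2,197.2),(261.8,236.8),(164,266)],float)
W=np.array([px2w(i,p,.012)[:2] for p in u]);print(W.round(4))
e=(W[0]+W[3])/2;b=(W[1]+W[2])/2;d=(e-b)/np.linalg.norm(e-b)
print('yend',e,'vend',b,'len',np.linalg.norm(e-b),'yaw',np.degrees(np.arctan2(-d[0],d[1])),'origin',b+d*.091,e-d*.165)
for n,p in(('seat',(.5833,-.0785)),('cam',(.5457,.0517)),('face',(.569,-.030))):
    v=np.array(p)-(b+d*.091);print(n,'along',v@d,'lat',v@[d[1],-d[0]])
E
```

```text
[[ 0.5828  0.0996]
 [ 0.6545 -0.1462]
 [ 0.5533 -0.1747]
 [ 0.484   0.0704]]
yend [0.53341149 0.08501522] vend [ 0.6039081  -0.16046866] len 0.25540577237150947 yaw 16.02269378536505 origin [ 0.57879045 -0.07300379] [ 0.57895447 -0.07357493]
seat along -0.00652741256190834 lat 0.0028173082961612177
cam along 0.12899291537909838 lat 0.002615529303215286
face along 0.044035539485490945 lat 0.002459704811275896
```

Request:
drive_tool --pt "0 0.035 0 0" --pt "-0.004 0.05 0 0" --pt "-0.004 0.05 0 0" --pt "0 0.04 0 0" --pt "0 0 0 0"

```text
clock: 7.18
position: [0.5803, -0.1442, 0.2964]
ee_rot: [-0.001, 0.98, 0.199, 0.0]
contact_force: [-0.1, -0.0, -3.3]
width: 0.0331
```

Request:
drive_tool --pt "0 0.03 0 0" --pt "0 0.03 0 0" --pt "0 0.013 0 0" --pt "0 0 0 0" --pt "0 0 -0.02 0"

```text
clock: 7.8
position: [0.5819, -0.0759, 0.2774]
ee_rot: [0.002, 0.98, 0.197, 0.002]
contact_force: [0.7, -0.4, -3.4]
width: 0.0331
```

```bash
python3 - <<'E'
from h import *
st()
i=look(['bottle_mid','seat','plunger_face'],'wrist','w3');a=i['color']
j=look(['bottle_mid','seat','plunger_face'],'scene');b=j['color']
cv2.imwrite('pics/c3.png',np.hstack([cv2.resize(a,(560,420)),cv2.resize(b[120:270,300:385],(238,420))])[:,:,::-1])
E
```

```text
7.8 [ 0.5819 -0.0759  0.2774] [0.002 0.98  0.197 0.002] [ 0.7 -0.4 -3.4] 0.0331 [-0.25  0.31  1.53 -0.    1.3   0.93]
wrist bottle_mid [([0.4986, -0.4833, 0.0617], 0.87)]
wrist seat [([0.5685, -0.0307, 0.0571], 0.31)]
wrist plunger_face [([0.5689, -0.0296, 0.0533], 0.7)]
scene bottle_mid [([0.4657, -0.5645, 0.0556], 0.9), ([0.5811, -0.081, 0.1643], 0.85), ([0.496, -0.4798, 0.0593], 0.76)]
scene seat [([0.5822, -0.075, 0.0145], 0.67)]
scene plunger_face [([0.5686, -0.0357, 0.0543], 0.44), ([0.5828, -0.0776, 0.0137], 0.24)]
```

View pics/c3.png

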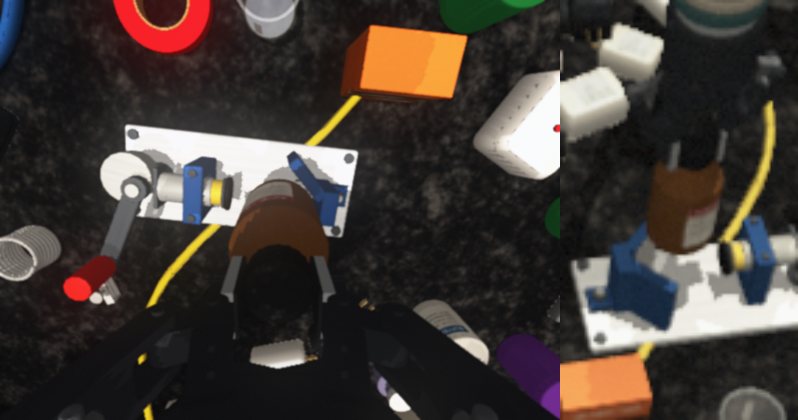

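The bottle hangs upright above the gap, with the V at wrist (320,195) and the nose at (228,192). I'll shift slightly toward the nose and lower in stages.

Request:
drive_tool --pt "-0.002 0.005 0 0" --pt "0 0 0 0" --pt "0 0 -0.02 0" --pt "0 0 -0.015 0" --pt "0 0 0 0"

```text
clock: 8.82
position: [0.5777, -0.069, 0.2394]
ee_rot: [-0.001, 0.98, 0.197, -0.002]
contact_force: [0.1, -0.9, -2.7]
width: 0.033
```

```bash
python3 - <<'E'
from h import *
st()
a=look(['plunger_face'],'top')['color'];b=look(['bottle_mid','plunger_face'],'scene')['color']
cv2.imwrite('pics/c4.png',np.hstack([cv2.resize(a[180:285,140:275],(514,400),interpolation=2),cv2.resize(b[150:260,310:385],(273,400),interpolation=2)])[:,:,::-1])
E
```

```text
8.82 [ 0.5777 -0.069   0.2394] [-0.001  0.98   0.197 -0.002] [ 0.1 -0.9 -2.7] 0.033 [-0.24  0.33  1.59 -0.    1.22  0.94]
top plunger_face [([0.5843, -0.077, 0.0112], 0.18)]
scene bottle_mid [([0.4651, -0.5664, 0.0568], 0.87), ([0.5779, -0.0695, 0.1271], 0.84), ([0.8307, -0.1807, 0.0581], 0.81)]
scene plunger_face [([0.5694, -0.0348, 0.0552], 0.66)]
```

View pics/c4.png

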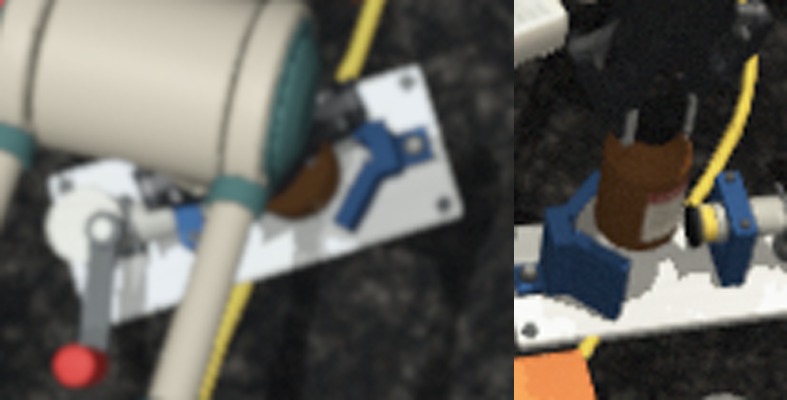

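The bottle is in line: the top view shows it between the V and the guide, and the scene view shows a gap to the nose at (690,225). Lowering further.

Request:
drive_tool --pt "0.001 -0.002 -0.01 0" --pt "0 0 -0.015 0" --pt "0 0 -0.01 0" --pt "0 0 0 0" --pt "0 0 0 0"

```text
clock: 9.7
position: [0.5798, -0.0713, 0.2059]
ee_rot: [0.0, 0.98, 0.197, 0.0]
contact_force: [-0.3, 0.6, -1.8]
width: 0.0326
```

```bash
python3 - <<'E'
from h import *
st()
look(['bottle_mid','plunger_face'],'scene')
E
```

```text
9.7 [ 0.5798 -0.0713  0.2059] [0.    0.98  0.197 0.   ] [-0.3  0.6 -1.8] 0.0326 [-0.24  0.36  1.64 -0.    1.15  0.93]
scene bottle_mid [([0.4675, -0.5658, 0.0606], 0.66), ([0.6898, -0.4143, 0.0604], 0.6), ([0.5806, -0.0755, 0.0932], 0.59)]
scene plunger_face [([0.5695, -0.0358, 0.0549], 0.49)]
```

Request:
drive_tool --pt "0 0 -0.01 0" --pt "0 0 -0.007 0" --pt "0 0 -0.003 0" --pt "0 0 0 0" --pt "0 0 0 0"

```text
clock: 10.48
position: [0.5798, -0.0713, 0.1861]
ee_rot: [0.0, 0.98, 0.197, 0.0]
contact_force: [-0.0, 0.0, -2.6]
width: 0.0328
```

Request:
drive_tool --pt "0 0 -0.001 0" --pt "0 0 -0.001 0" --pt "0 0 0 0" --pt "0 0 0 0" --pt "0 0 0 0"

```text
clock: 11.1
position: [0.5796, -0.0713, 0.1839]
ee_rot: [0.0, 0.98, 0.197, 0.0]
contact_force: [0.2, -0.6, -2.6]
width: 0.033
```

Request:
drive_tool --pt "0 0 -0.0005 0" --pt "0 0 0 0" --pt "0 0 -0.0005 0" --pt "0 0 0 0" --pt "0 0 0 0"

```text
clock: 11.72
position: [0.5798, -0.0713, 0.1833]
ee_rot: [0.0, 0.98, 0.197, 0.0]
contact_force: [-0.2, 0.1, 1.3]
width: 0.033
```

The bottle touches the plate: the vertical force went from −2.6 to +1.3 N. Release and rise.

Request:
drive_tool --pt "0 0 0 0" --pt "0 0 0 0" --pt "0 0 0 0" --pt "0 0 0.005 0" --pt "0 0 0.02 0" --jaw 0.06

```text
clock: 12.35
position: [0.5789, -0.0711, 0.2073]
ee_rot: [-0.001, 0.98, 0.197, -0.001]
contact_force: [0.8, 0.4, 0.3]
width: 0.0597
```

Request:
drive_tool --pt "0 0 0.04 0" --pt "0 0 0.03 0" --pt "-0.03 0.03 0 0" --pt "-0.04 0.04 0 0" --pt "-0.03 0.04 0 0"

```text
clock: 12.98
position: [0.4781, 0.0396, 0.2783]
ee_rot: [-0.0, 0.98, 0.197, 0.0]
contact_force: [-0.0, 0.2, 0.3]
width: 0.0603
```

```bash
python3 - <<'E'
from h import *
st()
b=look(['bottle_mid','plunger_face','knob','cam_axis'],'scene')['color']
a=look(['bottle_mid','knob','cam_axis'],'wrist')['color']
look(['bottle_mid','knob','cam_axis'],'top')
cv2.imwrite('pics/c5.png',np.hstack([a,cv2.resize(b[150:260,320:382],(237,420),interpolation=2)])[:,:,::-1])
E
```

```text
12.97 [0.4781 0.0396 0.2783] [-0.     0.98   0.197  0.   ] [-0.   0.2  0.3] 0.0603 [-0.06  0.15  1.74  0.    1.25  1.11]
scene bottle_mid [([0.4933, -0.4803, 0.0616], 0.78), ([0.5789, -0.0729, 0.0726], 0.62), ([0.6887, -0.4131, 0.0585], 0.56)]
scene plunger_face [([0.5702, -0.0342, 0.053], 0.58)]
scene knob [([0.4611, 0.0562, 0.1064], 0.64)]
scene cam_axis [([0.545, 0.0501, 0.0127], 0.7)]
wrist bottle_mid [([0.5845, -0.0716, 0.0743], 0.81)]
wrist knob [([0.735, -0.1283, -0.0009], 0.66), ([0.4633, 0.0577, 0.1063], 0.56)]
wrist cam_axis [([0.5438, 0.0464, 0.0115], 0.88)]
top bottle_mid [([0.4698, -0.5649, 0.0606], 0.98), ([0.834, -0.1785, 0.0632], 0.87), ([0.5783, -0.0743, 0.0703], 0.83)]
top knob [([0.4642, 0.0553, 0.1075], 0.66)]
top cam_axis []
```

View pics/c5.png

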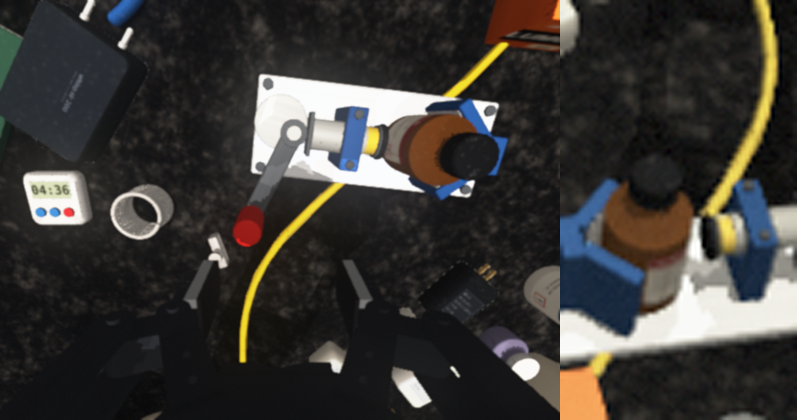

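The bottle stands upright in the gap, and the nose, with its yellow band fully showing, is just clear of it. The knob is at wrist (248,225) and the pivot at (292,132). I'll turn the hand by a half-turn equivalent so its closing line is tangential and the wrist joint has room to follow the lever.

Request:
drive_tool --pt "-0.003 0.003 0 10.2" --pt "-0.003 0.003 0 10.2" --pt "-0.003 0.003 0 10.2" --pt "-0.003 0.003 0 10.2" --pt "-0.003 0.003 0 10.2" --jaw 0.05 --force 20

```text
clock: 14.25
position: [0.4647, 0.0536, 0.2778]
ee_rot: [-0.0, 0.798, 0.602, -0.0]
contact_force: [-0.2, 0.1, -0.2]
width: 0.0504
```

Request:
drive_tool --pt "0 0 0 10.2" --pt "0 0 0 10.2" --pt "0 0 0 10.2" --pt "0 0 0 10.2" --pt "0 0 0 10.2"

```text
clock: 14.88
position: [0.4647, 0.0535, 0.2779]
ee_rot: [-0.0, 0.461, 0.887, 0.0]
contact_force: [-0.2, 0.3, 0.5]
width: 0.0498
```

Request:
drive_tool --pt "0 0 0 10.2" --pt "0 0 0 10.2" --pt "0 0 0 10.2" --pt "0 0 0 10.2" --pt "0 0 0 10.2"

```text
clock: 15.5
position: [0.4647, 0.0535, 0.2778]
ee_rot: [-0.0, 0.034, 0.999, 0.0]
contact_force: [-0.2, 0.1, -0.4]
width: 0.0501
```

```bash
cat >> h.py <<'E'
def red(i,z=.125,near=(.4625,.0568)):
    g=cv2.cvtColor(i['color'],cv2.COLOR_RGB2HSV)
    m=cv2.inRange(g,(0,150,60),(6,255,255))|cv2.inRange(g,(174,150,60),(180,255,255))
    for c in cv2.findContours(m,0,2)[0]:
        if cv2.contourArea(c)>40:
            r=cv2.boundingRect(c);u=(r[0]+r[2]/2,r[1]+r[3]/2);print('red',r,px2w(i,u,.103).round(4),px2w(i,u,.125).round(4))
def yaw(s):
    w,x,y,z=s['ee_rot'];return np.degrees(np.arctan2(x*x*0+y*y-x*x+w*w-z*z,2*(x*y-w*z)))
E
python3 - <<'E'
from h import *
s=st();print('close axis deg',yaw(s))
for c in('wrist','top','scene'):
    print(c);i=look(['knob','cam_axis'],c);red(i)
E
```

```text
15.5 [0.4647 0.0535 0.2778] [-0.     0.034  0.999  0.   ] [-0.2  0.1 -0.4] 0.0501 [-0.03  0.13  1.76  0.    1.25 -1.54]
close axis deg 86.051000715376
wrist
wrist knob [([0.4624, 0.0593, 0.1071], 0.84)]
wrist cam_axis [([0.5444, 0.0444, 0.0128], 0.92)]
red (286, 325, 55, 42) [0.606  0.0805 0.103 ] [0.5862 0.0786 0.125 ]
red (268, 190, 28, 39) [0.4616 0.0584 0.103 ] [0.4548 0.0585 0.125 ]
red (461, 73, 10, 11) [0.3687 0.2027 0.103 ] [0.3703 0.1899 0.125 ]
top
top knob [([0.4641, 0.0557, 0.1062], 0.87), ([0.5787, -0.0731, 0.0714], 0.65)]
top cam_axis [([0.5438, 0.0548, 0.0109], 0.89)]
red (137, 159, 38, 37) [0.6922 0.0722 0.103 ] [0.6881 0.0669 0.125 ]
scene
scene knob [([0.4613, 0.0564, 0.1074], 0.63)]
scene cam_axis [([0.581, -0.0741, 0.0734], 0.64), ([0.5448, 0.0499, 0.0131], 0.62), ([0.7116, 0.0987, -0.0058], 0.39)]
red (385, 256, 33, 36) [0.7696 0.0715 0.103 ] [0.7832 0.0671 0.125 ]
red (390, 164, 11, 17) [0.4587 0.059  0.103 ] [0.4789 0.0549 0.125 ]
red (369, 1, 9, 10) [-0.3268 -0.0155  0.103 ] [-0.29   -0.0181  0.125 ]
```

Request:
drive_tool --pt "-0.0025 0.004 -0.03 0" --pt "0 0 -0.04 0" --pt "0 0 -0.03 0" --pt "0 0 -0.015 0" --pt "0 0 0 0"

```text
clock: 16.58
position: [0.4614, 0.0577, 0.1619]
ee_rot: [-0.001, 0.037, 0.999, 0.0]
contact_force: [0.5, -0.4, -0.9]
width: 0.0502
```

Request:
drive_tool --pt "0 0 0 0" --pt "0 0 0 0" --pt "0 0 0 0" --pt "0 0 0 0" --pt "0 0 0 0" --jaw 0.026

```text
clock: 17.2
position: [0.4621, 0.0577, 0.1631]
ee_rot: [0.0, 0.037, 0.999, 0.0]
contact_force: [0.3, 0.9, 0.3]
width: 0.0258
```

```bash
python3 - <<'E'
from h import *
s=st()
for c in('wrist','top','scene'):
    i=look(['knob','plunger_face'],c,c+'6')
E
```

```text
17.2 [0.4621 0.0577 0.1631] [0.    0.037 0.999 0.   ] [0.3 0.9 0.3] 0.0258 [-0.03  0.24  1.94  0.    0.95 -1.52]
wrist knob [([0.4629, 0.0595, 0.1067], 0.93)]
wrist plunger_face [([0.5701, -0.0338, 0.0562], 0.5)]
top knob []
top plunger_face [([0.5682, -0.0313, 0.0631], 0.56), ([0.5773, -0.0674, 0.0691], 0.16)]
scene knob [([0.4637, 0.0567, 0.1086], 0.86), ([0.4918, -0.3359, 0.0014], 0.42)]
scene plunger_face [([0.57, -0.0348, 0.0544], 0.65)]
```

View pics/wrist6.png

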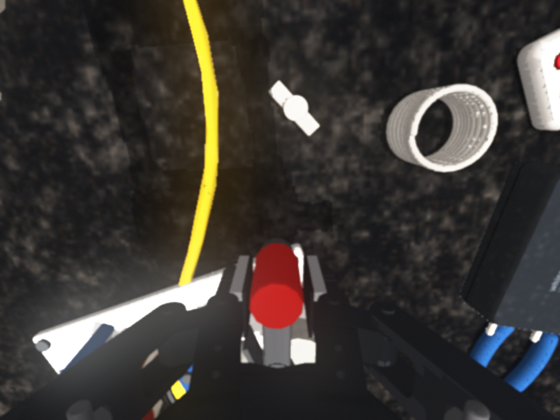

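The knob at (277,285) sits between the pads with about 2 mm of play. Now I'll compute the arc steps.

```bash
python3 - <<'E'
import numpy as np
P=np.array([.5463,.0505]);k=np.array([.4622,.0577]);v=k-P;a=np.arctan2(v[1],v[0]);r=np.hypot(*v);print(r,np.degrees(a))
for n in range(18):
    t=a-np.radians(6)*np.array([n,n+1]);p=r*np.c_[np.cos(t),np.sin(t)];print(n+1,(p[1]-p[0]).round(4),(P+p[1]).round(4))
E
```

```text
0.08440764183413728 175.10670456276995
1 [0.0012 0.0088] [0.4634 0.0665]
2 [0.0021 0.0086] [0.4655 0.075 ]
3 [0.003  0.0083] [0.4685 0.0833]
4 [0.0039 0.0079] [0.4724 0.0913]
5 [0.0047 0.0075] [0.4771 0.0988]
6 [0.0054 0.007 ] [0.4825 0.1058]
7 [0.0061 0.0064] [0.4886 0.1121]
8 [0.0068 0.0057] [0.4954 0.1178]
9 [0.0073 0.005 ] [0.5027 0.1228]
10 [0.0078 0.0042] [0.5105 0.1269]
11 [0.0082 0.0033] [0.5187 0.1303]
12 [0.0085 0.0025] [0.5272 0.1327]
13 [0.0087 0.0016] [0.5359 0.1343]
14 [0.0088 0.0006] [0.5447 0.1349]
15 [ 0.0088 -0.0003] [0.5535 0.1346]
16 [ 0.0088 -0.0012] [0.5623 0.1334]
17 [ 0.0086 -0.0021] [0.5708 0.1313]
18 [ 0.0083 -0.003 ] [0.5791 0.1283]
```

Request:
drive_tool --pt "0.0012 0.0088 0 -6" --pt "0.0021 0.0086 0 -6" --pt "0.003 0.0083 0 -6" --pt "0.0039 0.0079 0 -6" --pt "0.0047 0.0075 0 -6"

```text
clock: 18.27
position: [0.4765, 0.0981, 0.1629]
ee_rot: [-0.0, 0.296, 0.955, -0.001]
contact_force: [-1.2, -4.7, 1.7]
width: 0.0259
```

```bash
python3 - <<'E'
from h import *
s=st();print(yaw(s))
for c in('top','scene'): look(['knob','plunger_face','bottle_mid'],c)
E
```

```text
18.27 [0.4765 0.0981 0.1629] [-0.     0.296  0.955 -0.001] [-1.2 -4.7  1.7] 0.0259 [ 0.06  0.27  1.9  -0.    0.97 -0.91]
55.59539760939797
top knob [([0.475, 0.0983, 0.1086], 0.63)]
top plunger_face [([0.5716, -0.0342, 0.0607], 0.6), ([0.583, -0.0703, 0.0026], 0.17)]
top bottle_mid [([0.576, -0.0711, 0.073], 0.93), ([0.8318, -0.1769, 0.0591], 0.89), ([0.4989, -0.4793, 0.0656], 0.78)]
scene knob [([0.4737, 0.0983, 0.1099], 0.66)]
scene plunger_face [([0.5732, -0.0419, 0.0542], 0.58)]
scene bottle_mid [([0.4956, -0.4801, 0.0602], 0.88), ([0.464, -0.5632, 0.0592], 0.82), ([0.5806, -0.076, 0.0726], 0.79)]
```

The lever follows at about 5 N. Continuing.

Request:
drive_tool --pt "0.0054 0.007 0 -6" --pt "0.0061 0.0064 0 -6" --pt "0.0068 0.0057 0 -6" --pt "0.0073 0.005 0 -6" --pt "0.0078 0.0042 0 -6"

```text
clock: 19.3
position: [0.5094, 0.1263, 0.1628]
ee_rot: [-0.001, 0.533, 0.846, -0.002]
contact_force: [-2.8, -3.0, 1.8]
width: 0.0259
```

```bash
cat >> h.py <<'E'
def band(i,c,name=None):
    # band's visible width: yellow blob near the plunger, measured along the clamp
    d=np.array([-.276,.961]);g=cv2.cvtColor(i['color'],cv2.COLOR_RGB2HSV)
    m=cv2.inRange(g,(18,110,80),(36,255,255))
    ctr=w2px(i,[.572,-.025,.065]);y,x=np.nonzero(m)
    k=np.hypot(x-ctr[0],y-ctr[1])<(28 if c!='wrist' else 70);
    if k.sum()<3: print(c,'no band',ctr);return
    P=np.array([px2w(i,(a,b),.068)[:2] for a,b in zip(x[k],y[k])]);L=(P-[.582,-.0788])@d
    print(c,'band px',k.sum(),'along',np.percentile(L,[2,50,98]).round(4))
E
python3 - <<'E'
from h import *
s=st();print(yaw(s))
for c in('top','scene','wrist'): band(look(['knob','plunger_face','bottle_mid'],c),c)
E
```

```text
19.3 [0.5094 0.1263 0.1628] [-0.001  0.533  0.846 -0.002] [-2.8 -3.   1.8] 0.0259 [ 0.11  0.32  1.82 -0.    1.   -0.33]
25.600516605707163
top knob [([0.5116, 0.1251, 0.1045], 0.83)]
top plunger_face [([0.5725, -0.0422, 0.0597], 0.43)]
top bottle_mid [([0.6832, -0.4222, 0.0575], 0.85), ([0.5777, -0.071, 0.0717], 0.77), ([0.4671, -0.5654, 0.0601], 0.74)]
top band px 28 along [0.0452 0.0496 0.0662]
scene knob [([0.5105, 0.1283, 0.1091], 0.93), ([0.5817, -0.0743, 0.0128], 0.39)]
scene plunger_face [([0.5709, -0.0451, 0.0548], 0.61), ([0.7323, -0.1345, -0.0015], 0.26)]
scene bottle_mid [([0.4616, -0.5663, 0.0635], 0.74), ([0.5809, -0.0741, 0.0732], 0.73), ([0.8292, -0.1801, 0.0588], 0.71)]
scene band px 135 along [0.0457 0.0705 0.1014]
wrist knob [([0.5092, 0.1291, 0.1067], 0.66)]
wrist plunger_face []
wrist bottle_mid []
wrist no band [264.57116015 444.29388457]
```

Request:
drive_tool --pt "0.0082 0.0033 0 -6" --pt "0.0085 0.0025 0 -6" --pt "0.0087 0.0016 0 -6" --pt "0.0088 0.0006 0 -6" --pt "0 0 0 0"

```text
clock: 20.52
position: [0.5445, 0.1351, 0.1628]
ee_rot: [-0.0, 0.696, 0.718, -0.0]
contact_force: [-0.8, -1.2, 0.7]
width: 0.0263
```

```bash
python3 - <<'E'
from h import *
s=st();print(yaw(s))
o=[]
for c in('top','scene','wrist'):
    i=look(['knob','plunger_face','bottle_mid'],c)
    u=w2px(i,[.573,-.04,.057]).astype(int);print(u,[w2px(i,[.582-.276*L,-.0788+.961*L,.074]).round(1).tolist() for L in (.04,.06)])
    if c!='wrist':
        o.append(cv2.resize(i['color'][u[1]-28:u[1]+28,u[0]-26:u[0]+26],(390,420),interpolation=2))
cv2.imwrite('pics/c7.png',np.hstack(o)[:,:,::-1])
E
```

```text
20.52 [0.5445 0.1351 0.1628] [-0.     0.696  0.718 -0.   ] [-0.8 -1.2  0.7] 0.0263 [0.12 0.37 1.74 0.   1.03 0.09]
1.8101009665974503
top knob [([0.5456, 0.1332, 0.1077], 0.77)]
top plunger_face [([0.574, -0.0455, 0.0599], 0.45)]
top bottle_mid [([0.8308, -0.1768, 0.0633], 0.94), ([0.5808, -0.0737, 0.0716], 0.84), ([0.4994, -0.4805, 0.0607], 0.82)]
[205 228] [[204.8, 228.5], [196.8, 230.9]]
scene knob [([0.543, 0.1338, 0.1084], 0.68)]
scene plunger_face [([0.5766, -0.0501, 0.0536], 0.43)]
scene bottle_mid [([0.5829, -0.0771, 0.0735], 0.86), ([0.8264, -0.1776, 0.0624], 0.86), ([0.4612, -0.5645, 0.0592], 0.84)]
[354 213] [[354.8, 208.5], [362.3, 207.6]]
wrist knob [([0.542, 0.1369, 0.1048], 0.94)]
wrist plunger_face []
wrist bottle_mid []
[307 444] [[306.5, 468.0], [300.6, 449.9]]
```

View pics/c7.png

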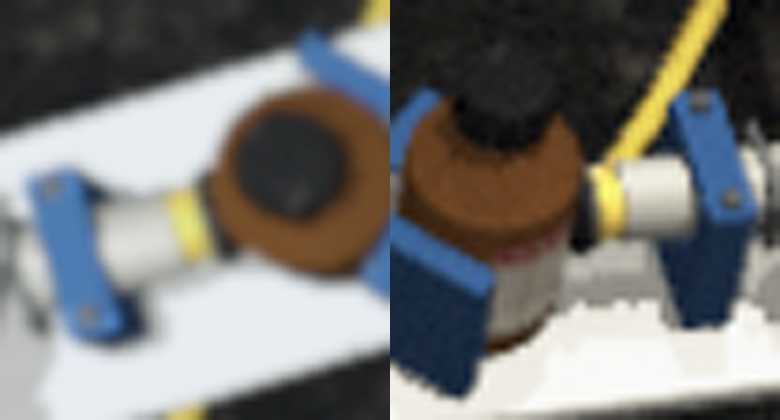

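Both panels show the nose touching the bottle and the band still fully visible: about 4.3 px in the top view and 3.6 px in the scene view, roughly 10 mm. I'll use this as the baseline for a yellowness sum, then continue in small steps.

```bash
cat >> h.py <<'E'
def yel(n=2):
    for c,(r0,r1,c0,c1) in(('top',(222,238,197,214)),('scene',(209,216,346,368))):
        v=[];
        for _ in range(n):
            a=cams.get_image(c)['color'][r0:r1,c0:c1].astype(float)
            y=np.clip((np.minimum(a[...,0],a[...,1])-a[...,2]-25)/100,0,1);v.append(y.sum())
        print(c,'yel',np.round(v,2),'cols',y.sum(0).round(1).tolist())
E
python3 -c "
from h import *
yel()"
```

```text
top yel [23.25 23.15] cols [0.0, 0.0, 0.0, 0.0, 0.7, 3.0, 5.3, 5.9, 4.1, 1.5, 0.1, 0.4, 0.6, 0.5, 0.4, 0.4, 0.4]
scene yel [20.19 20.15] cols [0.3, 0.4, 0.4, 0.3, 0.3, 0.2, 0.0, 0.0, 0.0, 0.9, 5.1, 6.2, 5.2, 0.9, 0.0, 0.0, 0.0, 0.0, 0.0, 0.0, 0.0, 0.0]
```

Request:
drive_tool --pt "0.0044 0 0 -3" --pt "0.0044 -0.0003 0 -3" --pt "0.0044 -0.0005 0 -3" --pt "0.0044 -0.0007 0 -3" --pt "0 0 0 0"

```text
clock: 21.95
position: [0.5615, 0.1335, 0.1628]
ee_rot: [-0.001, 0.767, 0.641, -0.001]
contact_force: [-2.7, -0.1, 1.3]
width: 0.0262
```

```bash
python3 - <<'E'
from h import *
s=st();yel()
for c in('top','scene'): look(['knob','plunger_face','bottle_mid'],c)
E
```

```text
21.95 [0.5615 0.1335 0.1628] [-0.001  0.767  0.641 -0.001] [-2.7 -0.1  1.3] 0.0262 [0.11 0.39 1.71 0.   1.05 0.29]
top yel [16.8  16.84] cols [0.0, 0.0, 0.0, 0.0, 0.0, 0.7, 3.0, 4.7, 4.0, 1.6, 0.0, 0.4, 0.6, 0.5, 0.5, 0.4, 0.4]
scene yel [14.63 14.66] cols [0.4, 0.4, 0.4, 0.3, 0.3, 0.2, 0.0, 0.0, 0.0, 1.2, 5.2, 5.3, 1.1, 0.0, 0.0, 0.0, 0.0, 0.0, 0.0, 0.0, 0.0, 0.0]
top knob [([0.5634, 0.1319, 0.1091], 0.79)]
top plunger_face []
top bottle_mid [([0.4685, -0.5663, 0.0582], 0.87), ([0.579, -0.0762, 0.0697], 0.84), ([0.6825, -0.4207, 0.0583], 0.7)]
scene knob [([0.7312, -0.133, 0.0006], 0.66), ([0.5591, 0.1341, 0.108], 0.56)]
scene plunger_face [([0.5742, -0.0496, 0.0548], 0.57)]
scene bottle_mid [([0.4947, -0.478, 0.0603], 0.89), ([0.4632, -0.5676, 0.0593], 0.89), ([0.5806, -0.0791, 0.0735], 0.74)]
```

```bash
python3 - <<'E'
from h import *
i={c:cams.get_image(c) for c in('top','scene')}
for f,c in(('top0','top'),('t2','top'),('top6','top'),('scene0','scene'),('s2','scene'),('scene6','scene'),(None,'top'),(None,'scene')):
    a=(cv2.imread(f'pics/{f}.png')[:,:,::-1] if f else i[c]['color']).astype(float)
    y=np.clip((np.minimum(a[...,0],a[...,1])-a[...,2]-25)/100,0,1)
    r0,r1,c0,c1=(222,242,186,214) if c=='top' else (207,216,346,376)
    w=y[r0:r1,c0:c1];print(f,c,'cols',w.sum(0).round(1).tolist())
    if c=='scene': print(' rows',w[:,:].sum(1).round(1).tolist())
E
```

```text
top0 top cols [0.0, 0.0, 0.0, 0.0, 0.0, 0.0, 0.0, 0.0, 0.8, 3.3, 5.6, 6.6, 5.4, 2.7, 0.4, 0.0, 0.0, 0.0, 0.0, 0.0, 0.0, 0.0, 0.0, 0.0, 0.0, 0.0, 0.0, 0.0]
t2 top cols [0.0, 0.0, 0.0, 0.0, 0.0, 0.0, 0.0, 0.0, 0.9, 3.3, 5.6, 6.3, 5.2, 2.5, 0.2, 0.0, 0.0, 0.0, 0.0, 0.0, 0.0, 0.0, 0.0, 0.0, 0.0, 0.0, 0.0, 0.0]
top6 top cols [0.0, 0.0, 0.0, 0.0, 0.0, 0.0, 0.0, 0.0, 0.8, 3.3, 5.6, 6.6, 5.4, 2.7, 0.3, 0.0, 0.0, 0.0, 0.0, 0.0, 0.0, 0.4, 0.4, 0.4, 0.4, 0.3, 0.3, 0.4]
scene0 scene cols [0.0, 0.0, 0.0, 0.0, 0.0, 0.0, 0.0, 0.0, 0.0, 0.0, 0.0, 0.0, 0.0, 0.0, 0.0, 1.2, 5.6, 7.5, 7.3, 3.7, 0.0, 0.0, 0.0, 0.0, 0.0, 0.0, 0.0, 0.0, 0.0, 0.0]
 rows [2.7, 3.5, 3.4, 3.5, 3.5, 3.1, 2.7, 1.9, 1.1]
s2 scene cols [0.0, 0.0, 0.0, 0.0, 0.0, 0.0, 0.0, 0.0, 0.0, 0.0, 0.0, 0.0, 0.0, 0.0, 0.0, 1.2, 5.7, 7.5, 7.1, 3.8, 0.1, 0.0, 0.0, 0.0, 0.0, 0.0, 0.0, 0.0, 0.0, 0.0]
 rows [2.6, 3.6, 3.4, 3.5, 3.5, 3.2, 2.7, 1.9, 1.1]
scene6 scene cols [0.4, 0.4, 0.3, 0.4, 0.4, 0.4, 0.4, 0.2, 0.0, 0.0, 0.0, 0.0, 0.0, 0.0, 0.0, 1.2, 5.6, 7.5, 7.3, 3.7, 0.0, 0.0, 0.0, 0.0, 0.0, 0.0, 0.0, 0.0, 0.0, 0.0]
 rows [3.2, 4.0, 3.9, 4.0, 3.9, 3.6, 2.9, 2.0, 1.0]
None top cols [0.0, 0.0, 0.0, 0.0, 0.0, 0.0, 0.0, 0.0, 0.0, 0.0, 0.0, 0.0, 0.0, 0.0, 0.0, 0.0, 0.7, 3.0, 4.7, 4.0, 1.6, 0.1, 0.4, 0.6, 0.5, 0.5, 0.4, 0.4]
None scene cols [0.4, 0.5, 0.5, 0.5, 0.4, 0.3, 0.1, 0.0, 0.0, 2.2, 6.5, 5.3, 1.0, 0.0, 0.0, 0.0, 0.0, 0.0, 0.0, 0.0, 0.0, 0.0, 0.0, 0.0, 0.0, 0.0, 0.0, 0.0, 0.0, 0.0]
 rows [1.1, 2.1, 2.6, 2.6, 2.6, 2.6, 2.0, 1.4, 1.0]
```

Compared with the free band (top sum 24.8, scene about 3.5 px per row), about 6 mm shows now (top 5.6, scene 6.4), so the plunger is pressed in about 4 mm. It needs about 1 mm more, roughly 4.5° of lever.

Request:
drive_tool --pt "0.0033 -0.0006 0 -2.3" --pt "0.0032 -0.0008 0 -2.2" --pt "0 0 0 0" --pt "0 0 0 0" --pt "0 0 0 0"

```text
clock: 23.28
position: [0.5692, 0.1323, 0.1629]
ee_rot: [0.0, 0.792, 0.61, 0.001]
contact_force: [-2.7, -0.9, -0.8]
width: 0.0261
```

```bash
python3 - <<'E'
from h import *
s=st();yel(1)
for c in('top','scene'): look(['knob','bottle_mid'],c)
E
```

```text
23.27 [0.5692 0.1323 0.1629] [0.    0.792 0.61  0.001] [-2.7 -0.9 -0.8] 0.0261 [0.11 0.4  1.69 0.   1.05 0.37]
top yel [13.29] cols [0.0, 0.0, 0.0, 0.0, 0.0, 0.1, 1.8, 3.6, 3.6, 1.5, 0.0, 0.3, 0.5, 0.5, 0.5, 0.4, 0.4]
scene yel [12.45] cols [0.3, 0.4, 0.4, 0.4, 0.3, 0.2, 0.0, 0.0, 0.0, 1.2, 5.2, 4.1, 0.0, 0.0, 0.0, 0.0, 0.0, 0.0, 0.0, 0.0, 0.0, 0.0]
top knob [([0.5709, 0.1293, 0.1092], 0.58), ([0.498, -0.3393, 0.0004], 0.28)]
top bottle_mid [([0.8277, -0.1772, 0.0627], 0.92), ([0.4939, -0.4805, 0.0641], 0.86), ([0.6886, -0.4205, 0.0577], 0.8)]
scene knob [([0.5673, 0.1311, 0.1072], 0.68), ([0.7452, -0.0043, -0.0014], 0.53)]
scene bottle_mid [([0.8315, -0.1803, 0.0597], 0.93), ([0.6884, -0.4108, 0.0607], 0.72), ([0.4652, -0.5656, 0.0593], 0.67)]
```

About half the band shows now (top 4.3 mm, scene about 5.3 mm). Letting go and rising.

Request:
drive_tool --pt "0 0 0 0" --pt "0 0 0 0" --pt "0 0 0 0" --pt "0 0 0.03 0" --pt "0 0 0.04 0" --jaw 0.05

```text
clock: 24.3
position: [0.5682, 0.1321, 0.2327]
ee_rot: [-0.001, 0.792, 0.61, -0.001]
contact_force: [1.1, 0.4, -0.0]
width: 0.05
```

Request:
drive_tool --pt "0 0 0.04 0" --pt "-0.04 0 0.03 0" --pt "-0.06 0 0 0" --pt "-0.06 0 0 0" --pt "0 0 0 0"

```text
clock: 24.92
position: [0.4039, 0.1321, 0.3029]
ee_rot: [-0.001, 0.792, 0.611, -0.001]
contact_force: [1.0, -0.1, -0.7]
width: 0.05
```

```bash
python3 - <<'E'
from h import *
s=st();yel(1)
o=[]
for c in('top','scene','wrist'):
    i=look(['knob','bottle_mid','plunger_face'],c,c+'9')
    u=w2px(i,[.573,-.04,.057]).astype(int)
    if c!='wrist': o.append(cv2.resize(i['color'][u[1]-28:u[1]+28,u[0]-26:u[0]+26],(390,420),interpolation=2))
cv2.imwrite('pics/c9.png',np.hstack(o)[:,:,::-1])
for q in('other_bottle','orange_box','beaker','jar','tape'):
    print(q,[(np.round(d['point'],3).tolist(),round(d['score'],2)) for c in('scene','top') for d in spotter.landmark_of(q,c)[:1]])
E
```

```text
24.93 [0.4039 0.1321 0.3029] [-0.001  0.792  0.611 -0.001] [ 1.  -0.1 -0.7] 0.05 [0.15 0.05 1.79 0.   1.3  0.41]
top yel [13.21] cols [0.0, 0.0, 0.0, 0.0, 0.0, 0.1, 1.7, 3.6, 3.6, 1.5, 0.1, 0.3, 0.5, 0.5, 0.4, 0.4, 0.4]
scene yel [12.36] cols [0.3, 0.3, 0.4, 0.3, 0.3, 0.2, 0.0, 0.0, 0.0, 1.2, 5.3, 4.0, 0.0, 0.0, 0.0, 0.0, 0.0, 0.0, 0.0, 0.0, 0.0, 0.0]
top knob [([0.5712, 0.1296, 0.1074], 0.71)]
top bottle_mid [([0.8324, -0.1777, 0.0635], 0.83), ([0.4979, -0.4818, 0.0653], 0.81), ([0.581, -0.0743, 0.0693], 0.65)]
top plunger_face [([0.5739, -0.0451, 0.0618], 0.47)]
scene knob [([0.5674, 0.1321, 0.1072], 0.9)]
scene bottle_mid [([0.5806, -0.0778, 0.0716], 0.98), ([0.8312, -0.1788, 0.0599], 0.88), ([0.6889, -0.4127, 0.0581], 0.77)]
scene plunger_face [([0.5687, 0.1314, 0.1087], 0.65), ([0.5733, -0.0522, 0.0528], 0.58), ([0.5475, 0.052, 0.0177], 0.56)]
wrist knob [([0.5682, 0.1351, 0.1064], 0.68)]
wrist bottle_mid []
wrist plunger_face [([0.5751, -0.0477, 0.0577], 0.51)]
other_bottle [([0.495, -0.34, -0.0], 0.76), ([0.578, -0.076, 0.072], 0.64)]
orange_box [([0.734, -0.131, -0.003], 0.73), ([0.738, -0.131, 0.0], 0.78)]
beaker [([0.746, -0.004, -0.003], 0.75), ([0.708, 0.093, -0.001], 0.72)]
jar [([0.402, -0.326, 0.004], 0.58), ([0.392, -0.324, 0.001], 0.68)]
tape [([0.709, 0.098, -0.0], 0.8), ([0.71, 0.093, -0.001], 0.93)]
```

View pics/c9.png

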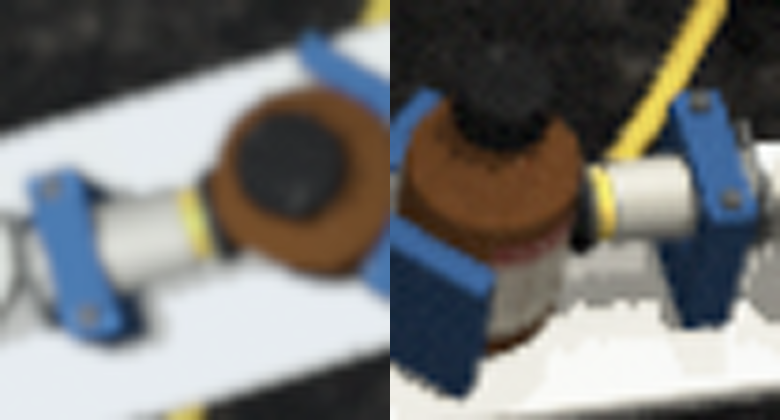

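After release the band still shows at about half width (top (195,222), scene (602,200)). The bottle is upright against the V, the nose is in contact, and the bystanders are where they were. Handing in.

```bash
python3 -c "
from rig import manip
print(manip.sign_off())"
```

```text
the job is handed in; nothing more can be done
None
```

I stood the brown bottle upright in the clamp, swung the cam lever clockwise by its red knob until the plunger pressed the bottle into the V-block, let go and backed off. I then handed the job in at about 25 s; no verdict was reported.

- **Yellow band:** measured against the free band, the top view shows about 4.3 mm of the 10 mm and the scene view about 5.3 mm. The two cameras disagree by about 1 mm, but both put it near half. The band showed in every measurement, and the reading did not change after I let go.
- **Bottle:** it is upright against the V-block, with the nose touching it. Its position did not move with the last lever steps.
- **Forces:** the wrist force stayed at about 5 N or less in every reading.
- **Other things:** the final detections put the orange box, jar and tape where they started in both views. The white bottle and beaker matched in the scene view only. In the top view the detector's best hits for those two were on the brown bottle and the tape instead.
- **Pictures:** I viewed 11, one over the budget.

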